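# Put the bench scraper in its rack and cover the tub

## Robot

A 6-joint arm with a two-finger parallel gripper is mounted at the origin on the work surface. World frame = base frame: x ahead of the robot, y to its left, z up, the work surface at z = 0. Lengths are in m, angles in rad, forces in N, time in s.
With the tool pointing down it reaches from about 0.3 to 0.825 m from the base axis. Payload 5.4 kg.
Tool frame: the origin (TCP) lies between the finger pads; the fingertips stand 14 mm ahead of it and the grasp point (between the pads) lies 5 mm behind it; z points along the fingers, y is the line along which they close (so a half turn about z gives the same grasp; the last joint's range is limited). The gripper opens to 92 mm and grips with 3 to 60 N. Pads are 20 mm wide; open, the fingers measure 128 mm over their backs; the gripper's body (75 mm by 189 mm) begins 69 mm behind the grasp point.
Start: joints at [-1.399, 0.158, 1.597, -0, 1.386, -0.21], TCP at [0.214, -0.534, 0.229] pointing down, gripper open.
Joint ranges: [-2.91, 2.91], [-0.94, 2.29], [0.18, 2.7], [-1.29, 4.43], [0.17, 2.64], [-3, 3]. Speed limits (rad/s): [2.57, 2.57, 3.14, 3.14, 3.14, 3.14].

## Interface

Orientations are given as a rotation vector (axis times angle).
In Python, from rig import bot gives the robot as it stands. The module is installed in compiled form; this text tells all that it offers.
- The arm moves only by the tool arm_command, never from a script. Its argument "moves" is a list of rows, each a list of 5 numbers: the closure, from 0 (fully open) to 1 (shut), then the shift along the world's x, y, z normalised to -1 to 1, where 1 is 0.03 m, then the turn about the world's z normalised to -1 to 1, where 1 is 4 degrees. A call has 1 to 12 rows; each row shifts and turns the commanded pose from where the row before left it; what a row does not reach is not made up. A row lasts 1/12 s, in which the tool goes at most 41.7 mm and 7.16 degrees, less where a joint would pass 70% of its speed; a pose out of reach is approached as far as the arm can. A call with a number of a shift or a turn outside -1 to 1 is refused whole. A call with a gripper value outside its range is refused whole. The fingers move at their own pace and stop on an object; "force" is the grip in N (left out, the last holds). Time passes only in rows, so rows that do not move let the fingers close. It gives the time, the measured TCP pose, the force, the opening and the grip force at its end, in the units of the state.
- bot.read_state(): the state, without advancing time (a new reading comes with each control period).
- bot.read_camera(name): name is "scene" or "top"; returns a dict with "image" (420x560x3 uint8, blue, green, red), "fx", "fy", "cx", "cy" (pixels), "distortion" ([k1, k2, p1, p2, k3] as OpenCV has them; the pictures are not rectified), "eye" and "rotation" of the camera in the world. Camera axes: x right, y up, looking along -z (the intrinsics and any distortion apply to the point x, -y, -z); pixel columns grow to the right and rows downward; lengths in m; the calibration is good to about 2 mm. A picture is of the moment at which its call begins. There is no depth.
- bot.finish_job(): hands the job in; it is judged then, once.
The state is a dict: "time_s": time; "joint_pos": joint angles; "qvel": joint speeds; "joint_torque": joint torques, N m; "ee_pos": TCP position; "eef_rot": TCP orientation; "contact_force": force on the tool from outside, world axes, zero at the start; "ft_torque": the same for the moment, N m; "finger_gap": finger opening in m; "gripper_force": force on a finger pad.
Only numpy, scipy, OpenCV 4.12 (cv2) and the standard library are available. Lean on these libraries where they do the work, as an engineer would, in place of code of your own. Each camera call takes 0.05 s, during which the arm holds its last target. There are 200 camera calls.

## Task

Tidy the shop counter: take the lid off the bench scraper and set it gently on the empty tub so it sits seated and level. Swing the rack's catch open, slide the scraper blade-first fully home into the rack's slot until its orange handle meets the rack, then swing the catch fully closed behind the handle. Leave the tub and the other goods standing where they are.

Things in the scene. Friction and masses are not known exactly. Their poses are not given: they have to be found in the camera images.
- holder: Low green rack fixed to the counter, 136 long, 114 wide, 18 high. Origin: centre of the slot mouth at counter level; x points into the slot, z up. Slot 86 wide, 10 high, 124 deep, floored by the counter; its roof is two side lips with a 36 gap between. Two guide cheeks, 18 high, flare from 86 apart at the mouth to 130 apart at x = -45.
- catch (a joint): Angle (rad) of the yellow catch arm about an upright pivot at x -34, y +82 in the rack frame. 0 = closed: arm across the mouth, pointing to rack -y. Grows clockwise from above, outward; at 1.57 it points along rack -x, clear of the slot; stop 2.0. Arm 12 wide, 25 to 37 above the counter, 103 long; the blade passes under it, the scraper handle does not. Stays where left.
- catch_post (a point): Point at mid-height of the red upright round post (14 diameter, from 36 to 71 above the counter) on the catch arm, 95 from the pivot; this point is 55 above the counter.
- scraper: Bench scraper lying flat: steel blade 120 (x) by 80 (y) by 6, orange bar handle along the rear edge, 20 (x) by 80 (y) by 36 high, at x = -80 to -60. Origin: centre of the blade's underside; x points to the leading edge. About 0.35 kg. When home its origin is 60 inside the rack's mouth on the slot's centre line; the closed catch arm then stands 8 behind the handle.
- lid: Round blue lid, flange 120 diameter and 4 thick, with a plug below it 90 diameter and 8 deep, and a white round knob 28 diameter and 35 tall on top. Origin: centre of the plug's underside; flange from z = 8 to 12, knob from z = 12 to 47. Starts lying on the scraper's blade. Mass about 0.14 kg.
- tub: Open empty round white tub, loose, 90 high, 112 outer diameter at the rim, 4 thick wall (inside 104 at the rim). Origin: centre of its underside. With the lid seated, the lid's origin is 82 above the tub's origin.
- bottle: White bottle with red cap, 68 diameter, 150 high, bystander. Origin: centre of its underside.
- tin: Tin can with yellow label, 76 diameter, 100 high, bystander. Origin: centre of its underside.
- carton: Red carton 60 by 90 by 110 high, bystander. Origin: centre of its underside.
Not all that is in view belongs to the job. Several things have the shape of the holder; the one meant has the colours described above.

How it is judged:
By the outcome, as a careful person would: the job done as asked, in the order asked, and still so for the second after the job is handed in, with the robot touching nothing.
It also fails if it takes over 72 s, if anything falls off the work surface, if the arm or the gripper's body presses on something with over 40 N, if the wrist force passes 120 N, or if a joint passes its speed limit or range.

## Working session

There is one attempt and no reset: what is moved stays moved. The work goes in short steps, Python scripts to look and compute and a tool call to move; the robot and the scene stay as the last step left them, time stands still between calls to the robot, and variables do not carry over. Pictures are saved under pics/ and viewed, at most 11 in all, crops included, and the job is handed in when it is done.

Besides the shell and the picture viewer there is one more tool, called after "Request:" as name([rows], argument=value, ...), one row to a line, values as JSON. arm_command: Moves the arm, as the interface text tells. Its arguments: {"type":"object","properties":{"moves":{"type":"array","items":{"type":"array","items":{"type":"number"}}},"force":{"type":"number"}},"required":["moves"]}

```bash
mkdir -p pics; cat > h.py <<'E'
import numpy as np, cv2
from rig import bot
def cam(n):
    c=bot.read_camera(n); 
    c['K']=np.array([[c['fx'],0,c['cx']],[0,c['fy'],c['cy']],[0,0,1]],float); c['d']=np.array(c['distortion'],float)
    c['R']=np.array(c['rotation']); c['e']=np.array(c['eye']); return c
def ray(c,u,v,z):
    p=cv2.undistortPoints(np.array([[[u,v]]],float),c['K'],c['d'])[0,0]
    r=c['R']@np.array([p[0],-p[1],-1.]); return c['e']+r*(z-c['e'][2])/r[2]
def proj(c,P):
    q=(np.atleast_2d(P)-c['e'])@c['R']; q=q*[1,-1,-1]
    return cv2.projectPoints(q,np.zeros(3),np.zeros(3),c['K'],c['d'])[0][:,0]
E
python3 - <<'E'
from h import *
for n in('top','scene'):
    c=cam(n); cv2.imwrite(f'pics/{n}0.png',cv2.resize(c['image'],(800,600),interpolation=cv2.INTER_CUBIC)); print(n,c['e'],c['R'].round(3).tolist(),c['fx'],c['d'])
s=bot.read_state();print(s)
E
```

```text
top [ 0.44555734 -0.00343396  0.91492887] [0.09, -0.122, -1.593] 409.0488755774955 [-0.11957774  0.          0.          0.          0.        ]
scene [ 1.05995663 -0.07408952  0.8816122 ] [0.422, 0.396, 1.419] 417.7087189002128 [0.01859808 0.         0.         0.         0.        ]
{'time_s': 0.1, 'joint_pos': array([-1.39908873e+00,  1.58978191e-01,  1.59809945e+00, -4.04930464e-05,
        1.38616982e+00, -2.10082723e-01]), 'qvel': array([-1.35984099e-03,  1.25841440e-04, -3.12000937e-05,  2.23690497e-03,
        6.16180622e-04,  4.11529553e-04]), 'joint_torque': array([-8.18675653e-04, -3.86502206e+01, -3.22962213e+01,  7.01706321e-02,
        3.38940450e-02, -4.37744211e-05]), 'ee_pos': array([ 0.21411957, -0.53307022,  0.22772518]), 'eef_rot': array([-3.08289751e+00, -5.95776546e-01,  1.26249150e-05]), 'contact_force': array([-1.08999863, -0.36977664,  0.06875196]), 'ft_torque': array([-0.02114056,  0.06190419, -0.05190656]), 'gripper_force': 0.0, 'finger_gap': 0.0915561667586087}
```

Rotation is a rotation vector; fix the helper.

```bash
sed -i "s/c\['R'\]=np.array(c\['rotation'\])/c['R']=cv2.Rodrigues(np.array(c['rotation'],float))[0]/" h.py
```

```text
(no output)
```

View pics/top0.png

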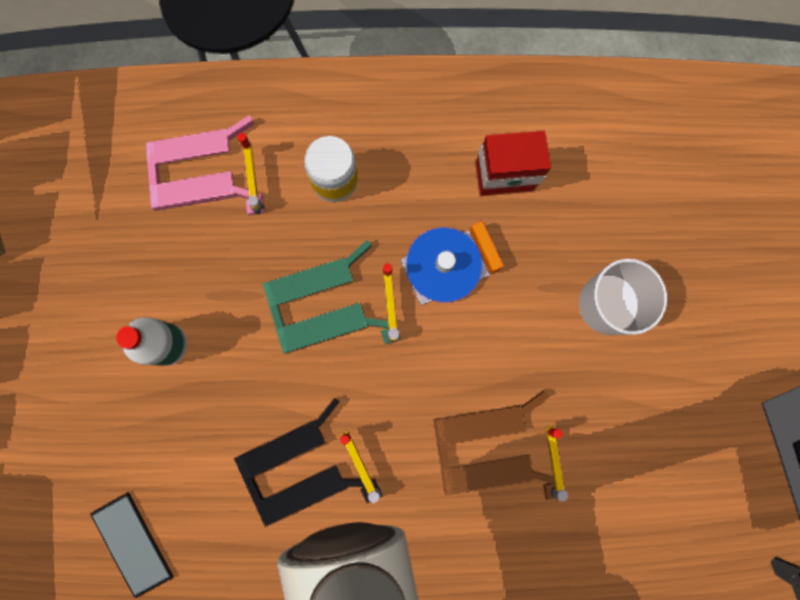

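View pics/scene0.png

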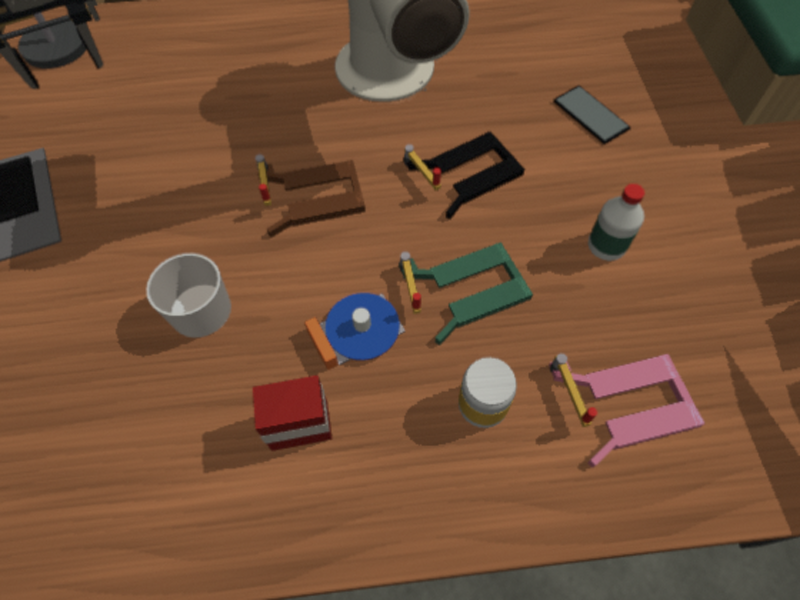

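Rack-shaped candidates in the top picture are pink (200,165), green (320,305), black (305,460) and brown (495,450). The green one with the yellow arm and red post fits the description, so I'll confirm it in an enlarged crop.

```bash
python3 - <<'E'
from h import *
c=cam('top'); im=c['image'][145:265,180:360]; cv2.imwrite('pics/top_crop.png',cv2.resize(im,None,fx=4.444,fy=4.444,interpolation=cv2.INTER_CUBIC))
c=cam('scene'); im=c['image'][160:280,210:375]; cv2.imwrite('pics/scene_crop.png',cv2.resize(im,None,fx=4.8,fy=4.8,interpolation=cv2.INTER_CUBIC))
E
```

```text
(no output)
```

View pics/top_crop.png

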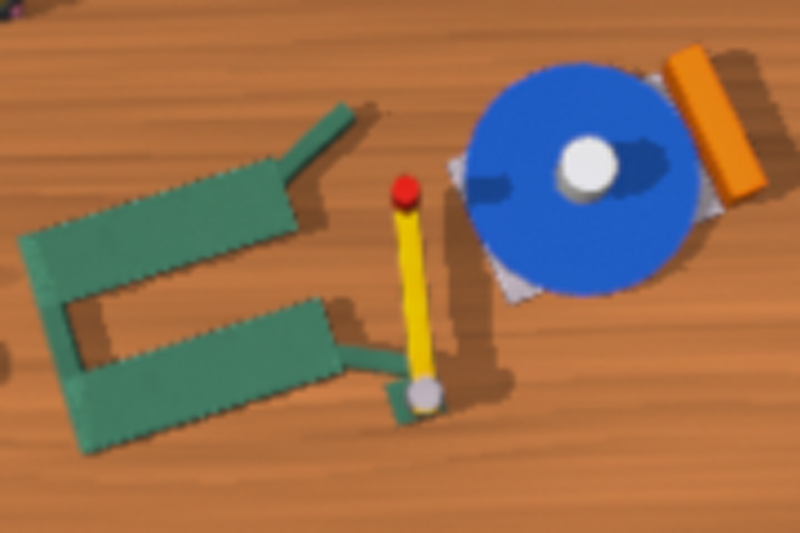

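View pics/scene_crop.png

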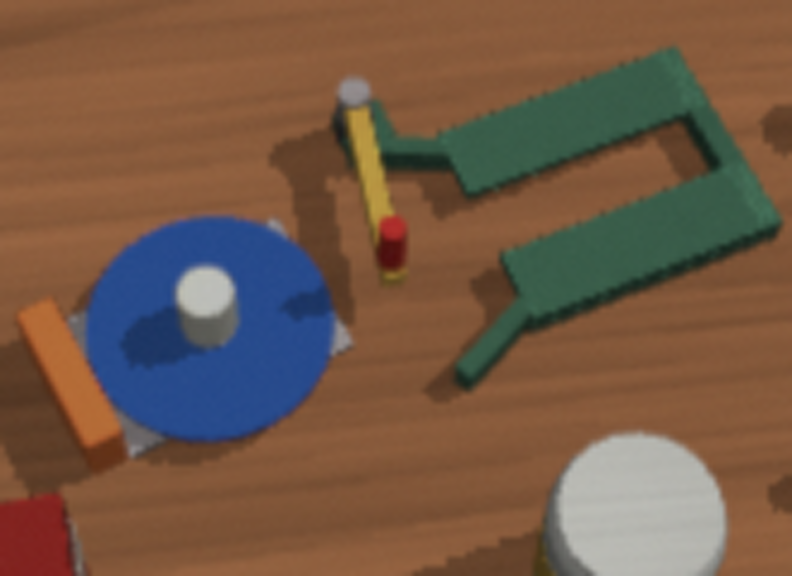

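The crop confirms it: green rack, yellow arm and red post at (405,188), catch slightly open, with the lidded scraper right beside it at (588,165). Next I fit poses from both views.

```bash
cat > fit.py <<'E'
from h import *
from scipy.optimize import least_squares
T,S=cam('top'),cam('scene')
t=lambda x,y:(180+(x+.5)/4.444-.5,145+(y+.5)/4.444-.5)
s=lambda x,y:(210+(x+.5)/4.8-.5,160+(y+.5)/4.8-.5)
def fit(obs,x0,name):
    def res(p):
        c,q=np.cos(p[2]),np.sin(p[2]); o=[]
        for cm,P,uv in obs:
            W=[p[0]+c*P[0]-q*P[1],p[1]+q*P[0]+c*P[1],P[2]]; o.append(proj(cm,W)[0]-uv)
        return np.ravel(o)
    r=least_squares(res,x0,loss='soft_l1'); print(name,r.x.round(4),np.degrees(r.x[2]).round(1),'res',r.fun.reshape(-1,2).round(1).tolist()); return r.x
def pt(a,b,z,n):  # point at known height from both
    A=ray(T,*a,z) if a else None;B=ray(S,*b,z) if b else None
    print(n,A,B)
z=.018
rk=[(T,(x,y,z),t(*p)) for x,y,p in [(0,.057,(342,374)),(0,.018,(320,298)),(0,-.018,(298,230)),(0,-.057,(276,158)),(.136,.057,(90,453)),(.136,-.057,(20,238))]]
rk+=[(S,(x,y,z),s(*p)) for x,y,p in [(0,.057,(440,133)),(0,-.018,(502,256)),(.136,.057,(675,48)),(.136,-.057,(778,217))]]
R=fit(rk,[.45,.1,1.9],'rack')
sc=[(T,P,t(*p)) for P,p in [((.06,.04,.006),(515,302)),((.06,-.04,.006),(450,160)),((-.08,-.04,.036),(697,45)),((-.08,.04,.036),(766,183)),((-.06,-.04,.036),(668,62)),((-.06,.04,.036),(737,198))]]
sc+=[(S,P,s(*p)) for P,p in [((.06,-.04,.006),(350,343)),((.06,.04,.006),(272,222)),((-.06,.04,.036),(50,298)),((-.08,.04,.036),(18,315)),((-.06,-.04,.036),(125,435))]]
C=fit(sc,[.5,-.05,1.9],'scraper')
pt(t(588,165),s(205,285),.053,'knob')
pt(t(405,188),s(393,227),.071,'post')
for z in(.04,.05):pt(t(425,392),s(354,90),z,'pivot')
c,q=np.cos(R[2]),np.sin(R[2]);print('pivot from rack',R[0]+c*-.034-q*.082,R[1]+q*-.034+c*.082)
pt((630*.7,296*.7),(186*.7,285*.7),.09,'tub')
for n,a,b,z in [('carton c1',(549*.7,131*.7),(319*.7,379*.7),.11),('carton c2',(487*.7,136*.7),(254*.7,387*.7),.11),('carton c3',(481*.7,165*.7),(263*.7,424*.7),.11),('carton c4',(550*.7,163*.7),(326*.7,411*.7),.11),('tin',(330*.7,161*.7),(489*.7,385*.7),.1),('bottle',(128*.7,338*.7),(632*.7,193*.7),.15)]:pt(a,b,z,n)
E
python3 fit.py
python3 - <<'E'
from h import *
a=cam('top')['image'][170:245,395:480]; b=cam('scene')['image'][170:245,90:175]
cv2.imwrite('pics/tub.png',cv2.resize(np.hstack([a,b]),None,fx=4.7,fy=4.7,interpolation=cv2.INTER_CUBIC))
E
```

```text
rack [0.5851 0.0405 1.8569] 106.4 res [[0.4, -0.6], [0.1, -0.2], [0.2, -0.2], [0.0, -0.4], [-2.0, 0.4], [-0.6, -0.1], [-1.0, -0.2], [-0.9, -0.9], [-0.2, -0.8], [0.9, 0.6]]
scraper [ 0.6241 -0.1006  1.9681] 112.8 res [[-0.6, 0.3], [-0.6, 0.4], [1.3, -1.5], [1.3, -0.4], [-0.2, -1.8], [-0.2, -0.1], [0.7, 0.1], [0.6, -0.8], [-0.0, -0.5], [-1.4, -0.2], [-0.2, -0.8]]
knob [ 0.62467237 -0.09669131  0.053     ] [ 0.6224341  -0.09731193  0.053     ]
post [ 0.61170953 -0.00766909  0.071     ] [ 0.61203029 -0.00795595  0.071     ]
pivot [ 0.5174848  -0.01512271  0.04      ] [ 0.51471079 -0.01496262  0.04      ]
pivot [ 0.51666271 -0.01498911  0.05      ] [ 0.52118937 -0.01566517  0.05      ]
pivot from rack 0.5160754466679477 -0.01525294075334849
tub [ 0.55780589 -0.36288204  0.09      ] [ 0.56208691 -0.35938169  0.09      ]
carton c1 [ 0.80506376 -0.25276562  0.11      ] [ 0.74779106 -0.16018407  0.11      ]
carton c2 [ 0.79729834 -0.15914911  0.11      ] [ 0.74896581 -0.24874623  0.11      ]
carton c3 [ 0.75229677 -0.14780652  0.11      ] [ 0.80204179 -0.23626308  0.11      ]
carton c4 [ 0.75474358 -0.25031388  0.11      ] [ 0.7940937  -0.15282148  0.11      ]
tin [0.76627715 0.07204435 0.1       ] [0.77966676 0.07117976 0.1       ]
bottle [0.50875345 0.34066571 0.15      ] [0.51505614 0.33859207 0.15      ]
```

View pics/tub.png

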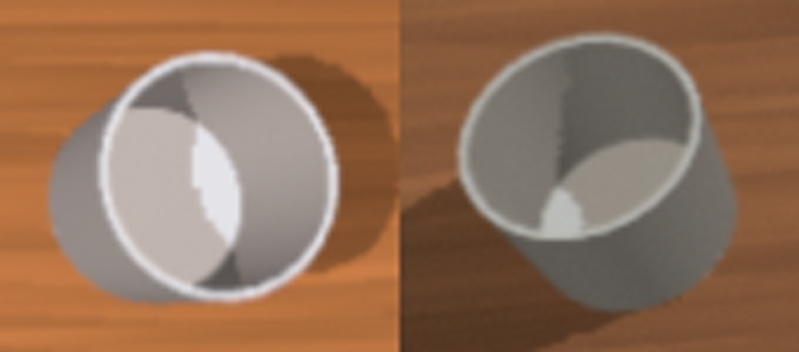

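```bash
python3 - <<'E'
from h import *
from scipy.optimize import least_squares
T,S=cam('top'),cam('scene'); a=np.linspace(0,2*np.pi,180)
box={0:np.array([99.5,339,51,301])/4.7+[395,395,170,170]-.5,1:np.array([60,301.5,33,241])/4.7+[90,90,170,170]-.5}
def f(p,i): 
    q=proj((T,S)[i],np.c_[p[0]+.056*np.cos(a),p[1]+.056*np.sin(a),0*a+.09]); return np.r_[q.min(0)[0],q.max(0)[0],q.min(0)[1],q.max(0)[1]]-box[i]
for w in([0],[1],[0,1]):
    r=least_squares(lambda p:np.concatenate([f(p,i) for i in w]),[.56,-.36]); print(w,r.x,r.fun.round(1))
E
```

```text
[0] [ 0.55880806 -0.36390721] [ 0.  -0.   0.2 -0.2]
[1] [ 0.55760633 -0.36421458] [-0.2  0.2  0.2 -0.2]
[0, 1] [ 0.55834045 -0.36399296] [ 0.1  0.   0.4  0.1 -0.1  0.3  0.5  0.1]
```

Request:
arm_command([
  [0.4, 0.76, 0.81, -0.14, 0],
  [0.4, 0.76, 0.81, -0.14, 0],
  [0.4, 0.76, 0.81, -0.14, 0],
  [0.4, 0.76, 0.81, -0.14, 0],
  [0.4, 0.76, 0.81, -0.14, 0],
  [0.4, 0.76, 0.81, -0.14, 0],
  [0.4, 0.76, 0.81, -0.14, 0],
  [0.4, 0.76, 0.81, -0.14, 0],
  [0.4, 0.76, 0.81, -0.14, 0],
  [0.4, 0.76, 0.81, -0.14, 0],
  [0.4, 0.76, 0.81, -0.14, 0],
  [0.4, 0.76, 0.81, -0.14, 0],
], force=20)

```text
time_s: 1.5
ee_pos: [0.4888, -0.2406, 0.1782]
eef_rot: [3.084, 0.596, 0.0]
contact_force: [0.1, -0.4, 0.1]
finger_gap: 0.055
gripper_force: 0.0
```

Request:
arm_command([
  [0.4, 0.76, 0.81, -0.14, 0],
  [0.4, 0.76, 0.81, -0.14, 0],
  [0.4, 0.76, 0.81, -0.14, 0],
  [0.4, 0.76, 0.81, -0.14, 0],
  [0.4, 0.76, 0.81, -0.14, 0],
  [0.4, 0.76, 0.81, -0.14, 0],
  [0.4, 0, 0, 0, 0],
  [0.4, 0, 0, 0, 0],
])

```text
time_s: 2.17
ee_pos: [0.625, -0.0948, 0.1524]
eef_rot: [-3.083, -0.6, 0.001]
contact_force: [0.0, 0.2, 0.2]
finger_gap: 0.0549
gripper_force: 0.0
```

Request:
arm_command([
  [0.4, -0.05, -0.07, -0.75, 0],
  [0.4, 0, 0, -0.75, 0],
  [0.4, 0, 0, -0.75, 0],
  [0.4, 0, 0, -0.75, 0],
  [0.4, 0, 0, -0.75, 0],
  [0.4, 0, 0, 0, 0],
  [0.9, 0, 0, 0, 0],
  [0.9, 0, 0, 0, 0],
  [0.9, 0, 0, 0, 0],
  [0.9, 0, 0, 0, 0],
  [0.9, 0, 0, 0, 0],
], force=20)

```text
time_s: 3.08
ee_pos: [0.6242, -0.0987, 0.0424]
eef_rot: [3.083, 0.596, 0.004]
contact_force: [-0.8, 0.4, 4.0]
finger_gap: 0.0274
gripper_force: 20.0
```

Request:
arm_command([
  [0.9, 0, 0, 0.4, 0],
  [0.9, 0, 0, 0.8, 0],
  [0.9, 0, 0, 0.8, 0],
  [0.9, 0, 0, 0.8, 0],
  [0.9, 0, 0, 0.8, 0],
  [0.9, 0, 0, 0.4, 0],
  [0.9, 0, 0, 0, 0],
])

```text
time_s: 3.67
ee_pos: [0.6253, -0.0989, 0.1649]
eef_rot: [3.081, 0.596, 0.01]
contact_force: [-0.2, -0.3, -1.0]
finger_gap: 0.0272
gripper_force: 20.0
```

Request:
arm_command([
  [0.9, -0.1, -0.4, 0, 0],
  [0.9, -0.2, -0.8, 0, 0],
  [0.9, -0.2, -0.8, 0, 0],
  [0.9, -0.2, -0.8, 0, 0],
  [0.9, -0.2, -0.8, 0, 0],
  [0.9, -0.2, -0.8, 0, 0],
  [0.9, -0.2, -0.8, 0, 0],
  [0.9, -0.2, -0.8, 0, 0],
  [0.9, -0.2, -0.8, 0, 0],
  [0.9, -0.2, -0.8, 0, 0],
  [0.9, -0.2, -0.8, 0, 0],
  [0.9, -0.1, -0.4, 0, 0],
])

```text
time_s: 4.67
ee_pos: [0.5545, -0.3648, 0.1578]
eef_rot: [-3.083, -0.592, 0.005]
contact_force: [0.6, 0.1, -0.9]
finger_gap: 0.0273
gripper_force: 20.0
```

```bash
python3 - <<'E'
from h import *
a=cam('top')['image'][145:265,180:480]; b=cam('scene')['image'][140:260,60:360]
cv2.imwrite('pics/lid_over.png',cv2.resize(np.vstack([a,b]),None,fx=2.5,fy=2.5,interpolation=cv2.INTER_CUBIC))
s=bot.read_state(); print(s['ee_pos'],s['eef_rot'],s['contact_force'],s['finger_gap'])
E
```

```text
[ 0.5552918  -0.36386625  0.15841371] [-3.0832064  -0.59082116  0.00323726] [-0.77352056  0.93973105 -1.11027215] 0.027436868614400214
```

View pics/lid_over.png

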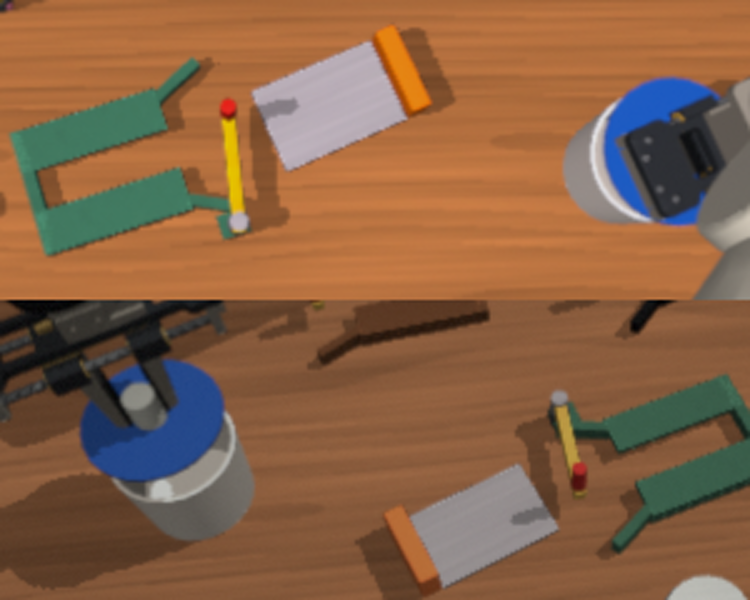

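```bash
python3 - <<'E'
from h import *
from scipy.optimize import least_squares
T,S=cam('top'),cam('scene'); a=np.linspace(0,2*np.pi,180)
print(ray(S,60+139.5/2.5-.5,140+91.5/2.5-.5,.169))
# flange extents: scene xmin,xmax,ymin,ymax; top xmin,ymin,ymax
def ext(c,p):
    q=proj(c,np.c_[p[0]+.06*np.cos(a),p[1]+.06*np.sin(a),0*a+.132]);return q.min(0),q.max(0)
def f(p):
    l,h=ext(S,p);l2,h2=ext(T,p)
    return [l[0]-(60+82/2.5),h[0]-(60+224/2.5),h[1]-(140+176/2.5),l2[0]-(180+605/2.5),l2[1]-(145+78/2.5),h2[1]-(145+224/2.5)]
r=least_squares(f,[.556,-.364]);print(r.x,np.round(r.fun,1)); 
sc=lambda x,y:(180+x/2.5,145+y/2.5)
exec(open('fit.py').read().split("z=.018")[0])
ss=lambda x,y:(60+x/2.5,140+(y-300)/2.5); tt=sc
sc=[(T,P,tt(*p)) for P,p in [((.06,.04,.006),(290,169)),((.06,-.04,.006),(253,93)),((-.06,-.04,.036),(374,35)),((-.08,-.04,.036),(393,25)),((-.08,.04,.036),(431,103)),((-.06,.04,.036),(413,114))]]
sc+=[(S,P,ss(*p)) for P,p in [((.06,.04,.006),(519,464)),((.06,-.04,.006),(557,528)),((-.08,.04,.036),(385,513)),((-.06,.04,.036),(405,506)),((-.06,-.04,.036),(441,578)),((-.06,-.04,.006),(444,586))]]
fit(sc,[.62,-.1,1.96],'scraper')
E
```

```text
[ 0.55187986 -0.36503136  0.169     ]
[ 0.55470174 -0.36505451] [-0.5  0.4  1.3 -0.2  0.1  1.1]
scraper [ 0.6233 -0.0995  1.9669] 112.7 res [[-1.6, 0.6], [-1.4, -0.9], [-0.3, -1.9], [0.1, -1.4], [0.4, -0.4], [-0.5, -1.2], [-0.3, -0.9], [0.8, -0.4], [-1.6, -0.5], [-1.6, -1.6], [-0.5, -2.1], [-0.4, 0.0]]
```

Request:
arm_command([
  [0.9, 0.13, 0.03, 0, 0],
  [0.9, 0, 0, -0.4, 0],
  [0.9, 0, 0, -0.4, 0],
  [0.9, 0, 0, -0.2, 0],
  [0.9, 0, 0, -0.1, 0],
  [0.9, 0, 0, -0.1, 0],
  [0.9, 0, 0, 0, 0],
])

```text
time_s: 5.55
ee_pos: [0.5607, -0.3611, 0.1235]
eef_rot: [-3.083, -0.596, 0.001]
contact_force: [-0.6, 0.1, -1.5]
finger_gap: 0.0275
gripper_force: 20.0
```

Request:
arm_command([
  [0.9, 0, 0, -0.05, 0],
  [0.9, 0, 0, -0.05, 0],
  [0.9, 0, 0, -0.05, 0],
  [0.9, 0, 0, 0, 0],
])

```text
time_s: 5.88
ee_pos: [0.561, -0.3614, 0.1199]
eef_rot: [-3.084, -0.596, 0.0]
contact_force: [-0.1, 0.6, -1.6]
finger_gap: 0.0274
gripper_force: 20.0
```

Request:
arm_command([
  [0.9, 0, 0, -0.03, 0],
  [0.9, 0, 0, -0.03, 0],
  [0.9, 0, 0, 0, 0],
])

```text
time_s: 6.13
ee_pos: [0.5611, -0.3616, 0.1187]
eef_rot: [3.084, 0.596, 0.0]
contact_force: [-0.8, 0.9, 1.1]
finger_gap: 0.0275
gripper_force: 20.0
```

Request:
arm_command([
  [0.9, 0, 0, -0.02, 0],
  [0.9, 0, 0, 0, 0],
  [0.55, 0, 0, 0, 0],
  [0.4, 0, 0, 0, 0],
  [0.4, 0, 0, 0, 0],
  [0.4, 0, 0, 0, 0],
  [0.4, 0, 0, 0.3, 0],
  [0.4, 0, 0, 0.6, 0],
  [0.4, 0, 0, 0.8, 0],
  [0.4, 0, 0, 0.8, 0],
  [0.4, 0, 0, 0, 0],
])

```text
time_s: 7.05
ee_pos: [0.5635, -0.3635, 0.1997]
eef_rot: [3.076, 0.595, 0.01]
contact_force: [0.6, -0.6, -0.0]
finger_gap: 0.055
gripper_force: 0.0
```

```bash
python3 - <<'E'
from h import *
s=bot.read_state(); print(s['time_s'],s['ee_pos'],s['joint_pos'].round(2))
E
```

```text
7.05 [ 0.56347464 -0.36353346  0.19965687] [-0.75  0.41  1.34  0.    1.37  0.44]
```

Request:
arm_command([
  [0.4, 0.12, 0.85, 0, 0],
  [0.4, 0.12, 0.85, 0, 0],
  [0.4, 0.12, 0.85, 0, 0],
  [0.4, 0.12, 0.85, 0, 0],
  [0.4, 0.12, 0.85, 0, 0],
  [0.4, 0.12, 0.85, -0.1, 0],
  [0.4, 0.12, 0.85, -0.1, 0],
  [0.4, 0.12, 0.85, -0.2, 0],
  [0.4, 0.12, 0.85, -0.2, 0],
  [0.4, 0.12, 0.85, -0.2, 0],
  [0.4, 0.12, 0.85, -0.2, 0],
  [0.4, 0.12, 0.85, -0.2, 0],
])

```text
time_s: 8.05
ee_pos: [0.6041, -0.0541, 0.1562]
eef_rot: [-3.084, -0.596, 0.0]
contact_force: [-1.1, 0.6, -0.2]
finger_gap: 0.0551
gripper_force: 0.0
```

Request:
arm_command([
  [0.4, 0.12, 0.85, -0.2, 0],
  [0.4, 0.12, 0.85, -0.2, 0],
  [0.4, 0, 0, 0, 0],
  [0.4, 0, 0, 0, 0],
])

```text
time_s: 8.38
ee_pos: [0.611, -0.0033, 0.1439]
eef_rot: [-3.084, -0.6, 0.002]
contact_force: [-0.0, -0.5, 0.1]
finger_gap: 0.0556
gripper_force: 0.0
```

```bash
python3 - <<'E'
from h import *
s=bot.read_state(); print(s['time_s'],s['ee_pos'],s['eef_rot'],s['contact_force'])
c=cam('scene'); cv2.imwrite('pics/lid_on.png',cv2.resize(np.hstack([c['image'][150:270,80:240],c['image'][150:270,240:400]]),None,fx=2.5,fy=2.5,interpolation=cv2.INTER_CUBIC))
E
```

```text
8.3833 [ 0.6109854  -0.00325178  0.14392931] [-3.08358798e+00 -5.99747227e-01  1.91094919e-03] [-0.0322941  -0.49182399  0.12041105]
```

View pics/lid_on.png

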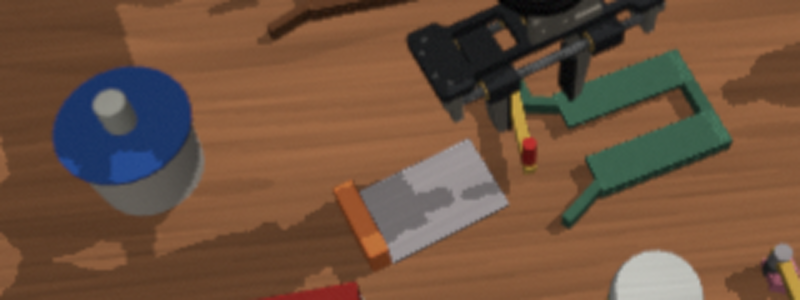

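The lid sits level on the tub (about (123,125) in the crop) and the scraper and catch are untouched. Next is the catch post.

Request:
arm_command([
  [0.4, 0.03, -0.15, -0.7, 0],
  [0.4, 0, 0, -0.7, 0],
  [0.4, 0, 0, -0.7, 0],
  [0.4, 0, 0, -0.6, 0],
  [0.4, 0, 0, -0.15, 0],
  [0.4, 0, 0, 0, 0],
  [1, 0, 0, 0, 0],
  [1, 0, 0, 0, 0],
  [1, 0, 0, 0, 0],
  [1, 0, 0, 0, 0],
  [1, 0, 0, 0, 0],
], force=15)

```text
time_s: 9.35
ee_pos: [0.6129, -0.009, 0.06]
eef_rot: [3.084, 0.596, 0.002]
contact_force: [0.3, -0.2, 0.4]
finger_gap: 0.0241
gripper_force: 0.0
```

```bash
python3 - <<'E'
from h import *
s=bot.read_state(); print(s['ee_pos'],s['contact_force'],s['finger_gap'],s['gripper_force'])
T,S=cam('top'),cam('scene'); a=np.linspace(0,2*np.pi,180)
print('knob',ray(S,123.7,188.9,.129))
q=proj(S,np.c_[.5583+.06*np.cos(a),-.364+.06*np.sin(a),0*a+.094]); print((q.min(0)-[80,150])*2.5,(q.max(0)-[80,150])*2.5)
p=np.array([.516,-.0153]); 
for d in range(4,-77,-8): print(d,(p+.095*np.array([np.cos(np.radians(d)),np.sin(np.radians(d))])).round(4))
E
```

```text
[ 0.61285167 -0.00898785  0.05996312] [ 0.30167367 -0.16491817  0.35863532] 0.0240893658244446 0.0
knob [ 0.5585459  -0.36083266  0.129     ]
[48.97284861 61.30220498] [188.10060956 179.19343931]
4 [ 0.6108 -0.0087]
-4 [ 0.6108 -0.0219]
-12 [ 0.6089 -0.0351]
-20 [ 0.6053 -0.0478]
-28 [ 0.5999 -0.0599]
-36 [ 0.5929 -0.0711]
-44 [ 0.5843 -0.0813]
-52 [ 0.5745 -0.0902]
-60 [ 0.5635 -0.0976]
-68 [ 0.5516 -0.1034]
-76 [ 0.539  -0.1075]
```

Request:
arm_command([
  [1, 0, 0, 0, 0],
  [1, 0, 0, 0, 0],
  [1, 0, 0, 0, 0],
])

```text
time_s: 9.7
ee_pos: [0.6125, -0.0088, 0.0594]
eef_rot: [3.084, 0.596, 0.0]
contact_force: [-1.4, -0.1, 1.1]
finger_gap: 0.0137
gripper_force: 15.0
```

Request:
arm_command([
  [1, 0, -0.44, 0, 0],
  [1, -0.06, -0.44, 0, 0],
  [1, -0.12, -0.42, 0, 0],
  [1, -0.18, -0.4, 0, 0],
  [1, -0.23, -0.37, 0, 0],
])

```text
time_s: 10.12
ee_pos: [0.5942, -0.0727, 0.0592]
eef_rot: [-3.085, -0.594, -0.0]
contact_force: [0.2, 3.6, 3.2]
finger_gap: 0.0134
gripper_force: 15.0
```

Request:
arm_command([
  [1, -0.29, -0.34, 0, 0],
  [1, -0.33, -0.3, 0, 0],
  [1, -0.37, -0.25, 0, 0],
  [1, -0.4, -0.19, 0, 0],
  [1, -0.42, -0.14, 0, 0],
  [1, 0, 0, 0, 0],
])

```text
time_s: 10.62
ee_pos: [0.5372, -0.1064, 0.0589]
eef_rot: [-3.08, -0.592, 0.004]
contact_force: [-1.2, 9.2, 5.9]
finger_gap: 0.0134
gripper_force: 15.0
```

Request:
arm_command([
  [0.4, 0, 0, 0, 0],
  [0.4, 0, 0, 0, 0],
  [0.4, 0, 0, 0, 0],
  [0.4, 0, 0, 0, 0],
  [0.35, 0, 0, 0.5, 0],
  [0.35, 0, 0, 0.6, 0],
  [0.35, 0.3, -0.16, 0.6, 0.2],
  [0.35, 0.7, -0.36, 0.3, 0],
  [0.35, 0.7, -0.36, 0, 0],
  [0.35, 0.7, -0.36, 0, 0],
  [0.35, 0.7, -0.36, 0, 0],
  [0.35, 0.69, -0.35, 0, 0],
], force=15)

```text
time_s: 11.62
ee_pos: [0.6548, -0.1671, 0.1187]
eef_rot: [3.08, 0.618, -0.001]
contact_force: [0.5, 1.0, -0.5]
finger_gap: 0.06
gripper_force: 0.0
```

Request:
arm_command([
  [0.35, 0, 0, 0, 0],
  [0.35, 0, 0, 0, 0],
])

```text
time_s: 11.78
ee_pos: [0.6541, -0.1667, 0.1183]
eef_rot: [-3.08, -0.617, 0.001]
contact_force: [0.3, -0.5, 0.1]
finger_gap: 0.0597
gripper_force: 0.0
```

```bash
python3 - <<'E'
from h import *
s=bot.read_state(); print(s['time_s'],s['ee_pos'],s['eef_rot'],s['contact_force'])
c=cam('scene'); t=cam('top'); cv2.imwrite('pics/open.png',cv2.resize(np.hstack([c['image'][150:290,190:350],t['image'][140:280,180:340]]),None,fx=2.5,fy=2.5,interpolation=cv2.INTER_CUBIC))
E
```

```text
11.7833 [ 0.65406885 -0.16671729  0.11832579] [-3.08017023e+00 -6.17192727e-01  1.40266066e-03] [ 0.32151386 -0.50386701  0.12433444]
```

View pics/open.png

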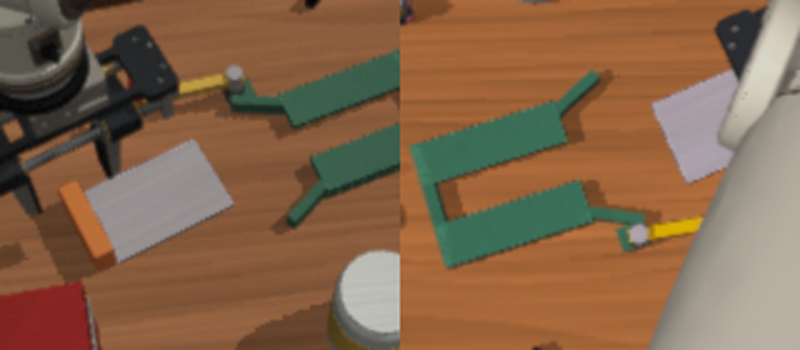

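Request:
arm_command([
  [0.35, -0.11, 0.07, -0.8, 0],
  [0.35, 0, 0, -0.8, 0],
  [0.35, 0, 0, -0.8, 0],
  [0.35, 0, 0, -0.4, 0],
  [0.35, 0, 0, -0.2, 0],
  [0.35, 0, 0, 0, 0],
  [1, 0, 0, 0, 0],
  [1, 0, 0, 0, 0],
  [1, 0, 0, 0, 0],
  [1, 0, 0, 0, 0],
  [1, 0, 0, 0, 0],
  [1, 0, 0, 0, 0],
], force=25)

```text
time_s: 12.88
ee_pos: [0.6509, -0.1641, 0.0295]
eef_rot: [3.08, 0.617, 0.001]
contact_force: [-0.2, -0.7, 0.2]
finger_gap: 0.0217
gripper_force: 0.0
```

Request:
arm_command([
  [1, 0, 0, 0, 0],
  [1, 0, 0, 0, 0],
  [1, 0, 0, 0, 0],
])

```text
time_s: 13.13
ee_pos: [0.651, -0.1641, 0.0295]
eef_rot: [3.08, 0.617, 0.001]
contact_force: [-0.2, 0.7, 1.8]
finger_gap: 0.02
gripper_force: 25.0
```

```bash
python3 - <<'E'
from h import *
s=bot.read_state(); print(s['time_s'],s['ee_pos'],s['eef_rot'],s['contact_force'],s['ft_torque'])
c=cam('scene'); cv2.imwrite('pics/grip.png',cv2.resize(c['image'][190:270,220:330],None,fx=7,fy=7,interpolation=cv2.INTER_CUBIC))
E
```

```text
13.1333 [ 0.65097197 -0.16408621  0.02945888] [3.08004135e+00 6.17419617e-01 7.43347593e-04] [-0.19165585  0.7438286   1.80119716] [-0.03888936  0.06178642 -0.07129572]
```

View pics/grip.png

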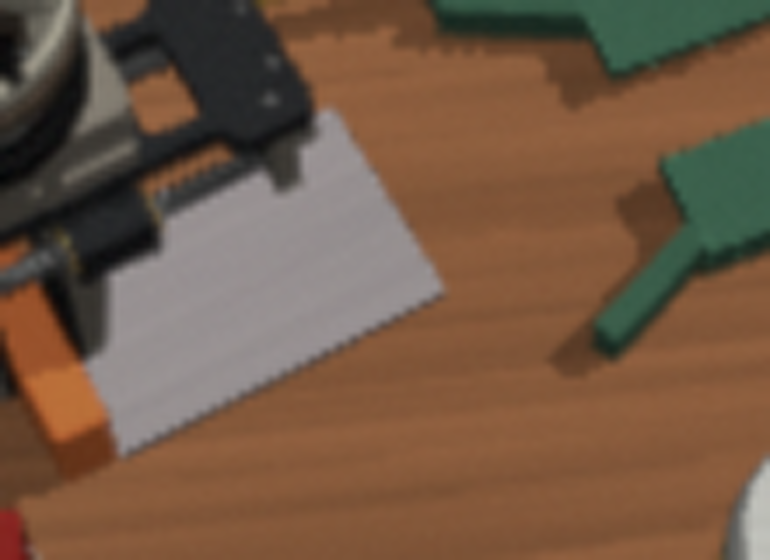

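```bash
sed -i '/^z=.018/,$d' fit.py; python3 - <<'E'
exec(open('fit.py').read())
g=lambda x,y:(220+(x+.5)/7-.5,190+(y+.5)/7-.5)
C=fit([(S,P,g(*p)) for P,p in [((.06,-.04,.006),(443,293)),((.06,.04,.006),(336,111)),((-.06,-.04,.006),(119,452)),((-.06,-.04,.036),(110,432))]],[.62,-.1,1.96],'scr')
z=.018
R=fit([(S,P,g(*p)) for P,p in [((0,-.018,z),(663,158)),((0,.018,z),(617,73)),((0,-.057,z),(704,240))]]+[(S,(x,y,z),s(*p)) for x,y,p in [(0,.057,(440,133)),(.136,.057,(675,48)),(.136,-.057,(778,217))]],[.585,.04,1.857],'rack')
for c,r in((C,R),(C,[.5851,.0405,1.8569])):
    u=np.array([np.cos(r[2]),np.sin(r[2])]);d=c[:2]-r[:2];print('along',d@u,'lat',d@[-u[1],u[0]],'dyaw',np.degrees(c[2]-r[2]))
tc=np.array([.6510,-.1641]);c=np.cos(C[2]);q=np.sin(C[2]);d=tc-C[:2];print('tcp in scraper',d@[c,q],d@[-q,c])
E
```

```text
scr [ 0.6249 -0.1005  1.9591] 112.3 res [[0.4, 0.2], [-0.4, -0.0], [0.0, 0.9], [-0.1, -1.6]]
rack [0.5849 0.0413 1.8567] 106.4 res [[-0.6, -0.3], [-0.5, -0.3], [0.7, 1.7], [-0.7, -0.4], [0.2, -0.9], [1.2, 0.5]]
along -0.14734912390727614 lat 0.0016803111898806636 dyaw 5.867679677212887
along -0.14652661084256038 lat 0.0016421026817976317 dyaw 5.857936146911435
tcp in scraper -0.06872454176295559 -0.00010821986677932507
```

Request:
arm_command([
  [1, -0.06, -0.02, 0, -0.5],
  [1, -0.06, -0.02, 0, -0.55],
  [1, -0.06, -0.01, 0, -0.5],
  [1, -0.1, 0.32, 0, 0],
  [1, -0.09, 0.32, 0, 0],
  [1, -0.1, 0.32, 0, 0],
  [1, -0.09, 0.32, 0, 0],
  [1, 0, 0, 0, 0],
  [1, 0, 0, 0, 0],
])

```text
time_s: 14.03
ee_pos: [0.6336, -0.1244, 0.0295]
eef_rot: [-3.106, -0.452, 0.001]
contact_force: [0.0, 5.1, 7.6]
finger_gap: 0.0197
gripper_force: 25.0
```

```bash
cat > st.py <<'E'
from h import *
s=bot.read_state(); u=np.array([-.282,.9593]);d=s['ee_pos'][:2]-[.5850,.0408]; r=s['eef_rot']
print(s['time_s'],s['ee_pos'].round(4),'along',round(d@u,4),'lat',round(d@[-u[1],u[0]],4),'yaw',round(90+2*np.degrees(np.arctan2(r[1],r[0]))%180,2),s['contact_force'].round(1),s['ft_torque'].round(2),s['finger_gap'].round(4))
E
python3 st.py
```

```text
Traceback (most recent call last):
  File "st.py", line 3, in <module>
    print(s['time_s'],s['ee_pos'].round(4),'along',round(d@u,4),'lat',round(d@[-u[1],u[0]],4),'yaw',round(90+2*np.degrees(np.arctan2(r[1],r[0]))%180,2),s['contact_force'].round(1),s['ft_torque'].round(2),s['finger_gap'].round(4))
                                                                                                                                                                                                            ^^^^^^^^^^^^^^^^^^^^^
AttributeError: 'float' object has no attribute 'round'
```

Request:
arm_command([
  [1, -0.09, 0.3, 0, 0],
  [1, -0.09, 0.3, 0, 0],
  [1, -0.09, 0.3, 0, 0],
  [1, -0.09, 0.3, 0, 0],
  [1, -0.09, 0.3, 0, 0],
  [1, 0, 0, 0, 0],
])

```text
time_s: 14.53
ee_pos: [0.62, -0.0797, 0.0295]
eef_rot: [-3.108, -0.452, 0.0]
contact_force: [-0.5, 0.8, 7.2]
finger_gap: 0.0199
gripper_force: 25.0
```

```bash
sed -i "s/s\['finger_gap'\].round(4)/s['finger_gap']/" st.py; python3 st.py
```

```text
14.5333 [ 0.62   -0.0797  0.0295] along -0.1255 lat 0.0004 yaw 106.55 [-0.5  0.8  7.2] [ 0.08 -0.05 -0.04] 0.019856702430459706
```

Request:
arm_command([
  [1, -0.09, 0.3, 0, 0],
  [1, -0.09, 0.3, 0, 0],
  [1, -0.09, 0.3, 0, 0],
  [1, 0, 0, 0, 0],
])

```text
time_s: 14.87
ee_pos: [0.6119, -0.0527, 0.0294]
eef_rot: [-3.108, -0.452, -0.0]
contact_force: [-0.5, 0.5, 7.9]
finger_gap: 0.0197
gripper_force: 25.0
```

```bash
python3 st.py
```

```text
14.8667 [ 0.6119 -0.0527  0.0294] along -0.0973 lat 0.0006 yaw 106.54 [-0.5  0.5  7.9] [-0.05 -0.07  0.  ] 0.01967439800353522
```

Request:
arm_command([
  [1, -0.09, 0.3, 0, 0],
  [1, -0.09, 0.3, 0, 0],
  [1, -0.09, 0.3, 0, 0],
  [1, 0, 0, 0, 0],
])

```text
time_s: 15.2
ee_pos: [0.6037, -0.0256, 0.0294]
eef_rot: [-3.108, -0.452, -0.0]
contact_force: [0.2, 0.8, 8.1]
finger_gap: 0.0197
gripper_force: 25.0
```

```bash
python3 st.py
```

```text
15.2 [ 0.6037 -0.0256  0.0294] along -0.069 lat 0.0008 yaw 106.54 [0.2 0.8 8.1] [-0.06 -0.08 -0.05] 0.019670244683760874
```

Request:
arm_command([
  [1, -0.085, 0.3, 0, 0],
  [1, -0.085, 0.3, 0, 0],
  [1, -0.085, 0.3, 0, 0],
  [1, -0.085, 0.3, 0, 0],
  [1, -0.085, 0.3, 0, 0],
  [1, 0, 0, 0, 0],
])

```text
time_s: 15.7
ee_pos: [0.5908, 0.0193, 0.0294]
eef_rot: [-3.108, -0.452, 0.0]
contact_force: [0.2, 0.6, 8.8]
finger_gap: 0.0198
gripper_force: 25.0
```

```bash
python3 st.py
```

```text
15.7 [0.5908 0.0193 0.0294] along -0.0222 lat 0.0005 yaw 106.54 [0.2 0.6 8.8] [ 0.   -0.09  0.  ] 0.019763571339839234
```

Front finger has entered the lip gap cleanly. Final approach now, slowly.

Request:
arm_command([
  [1, -0.04, 0.13, 0, 0],
  [1, -0.04, 0.13, 0, 0],
  [1, -0.03, 0.1, 0, 0],
  [1, 0, 0, 0, 0],
])

```text
time_s: 16.03
ee_pos: [0.5879, 0.0289, 0.0295]
eef_rot: [3.109, 0.451, 0.001]
contact_force: [0.8, -3.1, 7.4]
finger_gap: 0.0198
gripper_force: 25.0
```

```bash
python3 st.py
```

```text
16.0333 [0.5879 0.0289 0.0295] along -0.0122 lat 0.0006 yaw 106.51 [ 0.8 -3.1  7.4] [-0.55 -0.22 -0.02] 0.01983312617761873
```

Request:
arm_command([
  [1, -0.02, 0.06, 0, 0],
  [1, 0, 0, 0, 0],
])

```text
time_s: 16.2
ee_pos: [0.5874, 0.0304, 0.0294]
eef_rot: [3.109, 0.451, 0.001]
contact_force: [1.0, -3.5, 5.7]
finger_gap: 0.0196
gripper_force: 25.0
```

```bash
python3 st.py
```

```text
16.2 [0.5874 0.0304 0.0294] along -0.0107 lat 0.0006 yaw 106.5 [ 1.  -3.5  5.7] [-0.66 -0.21  0.02] 0.01957218424816153
```

Request:
arm_command([
  [1, -0.02, 0.06, 0, 0],
  [1, -0.02, 0.06, 0, 0],
  [1, 0, 0, 0, 0],
])

```text
time_s: 16.45
ee_pos: [0.5872, 0.0311, 0.0295]
eef_rot: [3.104, 0.451, 0.003]
contact_force: [4.2, -13.5, 2.1]
finger_gap: 0.02
gripper_force: 25.0
```

```bash
python3 st.py
```

```text
16.45 [0.5872 0.0311 0.0295] along -0.0099 lat 0.0006 yaw 106.53 [  4.2 -13.5   2.1] [-2.12 -0.62  0.03] 0.01997115835962689
```

Request:
arm_command([
  [0.5, 0.02, -0.06, 0, 0],
  [0.35, 0, 0, 0, 0],
  [0.35, 0, 0, 0, 0],
  [0.35, 0, 0, 0, 0],
  [0.35, 0, 0, 0.2, 0],
  [0.35, 0, 0, 0.6, 0],
  [0.35, 0, 0, 0.9, 0],
  [0.35, 0, 0, 0.9, 0],
  [0.35, 0, 0, 0.9, 0],
  [0.35, 0, 0, 0.5, 0],
], force=15)

```text
time_s: 17.28
ee_pos: [0.5882, 0.0316, 0.1529]
eef_rot: [3.108, 0.45, 0.007]
contact_force: [0.6, -0.4, -0.0]
finger_gap: 0.0596
gripper_force: 0.0
```

Request:
arm_command([
  [0.35, -0.27, -0.77, 0, 0],
  [0.35, -0.27, -0.77, 0, 0],
  [0.35, -0.27, -0.77, 0, 0],
  [0.35, -0.27, -0.77, 0, 0],
  [0.35, -0.27, -0.77, 0, 0],
  [0.35, -0.27, -0.77, 0, 0],
  [0.35, 0, 0, 0, 0],
  [0.35, 0, 0, 0, 0],
])

```text
time_s: 17.95
ee_pos: [0.5381, -0.1076, 0.1493]
eef_rot: [-3.109, -0.447, -0.0]
contact_force: [0.8, -0.3, -0.6]
finger_gap: 0.0598
gripper_force: 0.0
```

```bash
python3 st.py; python3 - <<'E'
from h import *
t=cam('scene'); cv2.imwrite('pics/home.png',np.hstack([cv2.resize(t['image'][150:270,230:390],None,fx=5,fy=5,interpolation=cv2.INTER_CUBIC)]))
im=t['image'].astype(int); r=(im[:,:,2]>120)&(im[:,:,1]<50)&(im[:,:,0]<50)
n,l,st,ce=cv2.connectedComponentsWithStats(r.astype(np.uint8))
for i in range(1,n):
    if st[i,4]>8: print(st[i],ce[i].round(1))
print('pred post', proj(t,[.538,-.107,.0535]))
E
```

```text
17.95 [ 0.5381 -0.1076  0.1493] along -0.1291 lat 0.0869 yaw 106.36 [ 0.8 -0.3 -0.6] [ 0.03 -0.01  0.02] 0.05978440081182102
[303 118   5   4  16] [305.4 119.4]
[437 129  13  11  97] [443.5 134. ]
[242 180   5   4  13] [243.6 181.9]
[ 177  263   49   37 1347] [200.7 281. ]
[411 286   5   6  19] [413.5 288.2]
pred post [[245.33904972 187.44192547]]
```

View pics/home.png

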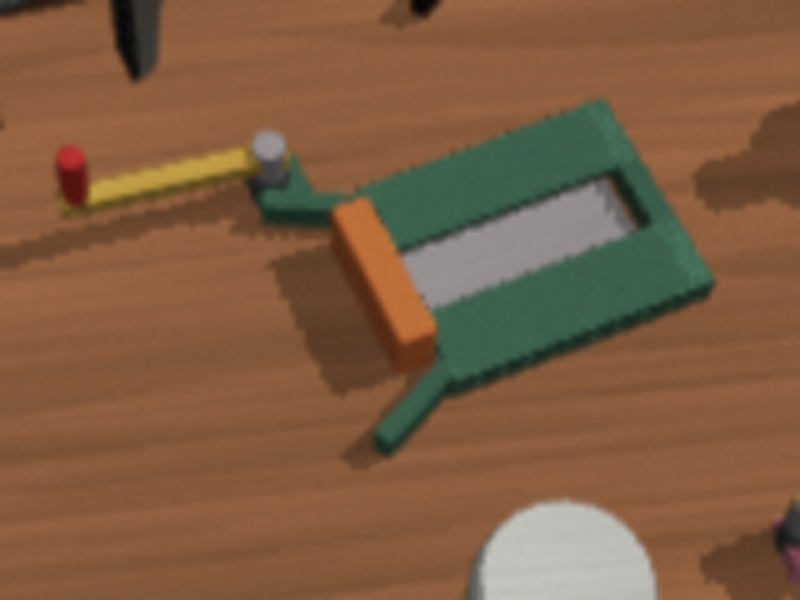

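The handle is flush against the rack (edge from (365,205) to (435,320)), and the open catch's post is at (70,160). Now I grip the post and close the catch.

```bash
python3 - <<'E'
from h import *
t=cam('scene');print(ray(t,243.6,180.8,.071))
p=np.array([.516,-.0153])
P=[p+.095*np.array([np.cos(np.radians(d)),np.sin(np.radians(d))]) for d in (-76,-68,-60,-52,-44,-36,-28,-20,-12,-4,4,10,16.4,18.5)]
print(np.diff(P,axis=0)/.03); print(P[0],P[-2])
E
```

```text
[ 0.53053178 -0.10903344  0.071     ]
[[ 0.42016821  0.13652093]
 [ 0.39707912  0.19366843]
 [ 0.36626134  0.24704639]
 [ 0.3283147   0.29561588]
 [ 0.28397778  0.33843154]
 [ 0.23411356  0.37466002]
 [ 0.17969259  0.40359616]
 [ 0.1217741   0.42467677]
 [ 0.06148542  0.43749152]
 [ 0.          0.441791  ]
 [-0.04039494  0.3289904 ]
 [-0.0807303   0.34419538]
 [-0.03480268  0.1107168 ]]
[ 0.53898258 -0.10747809] [0.60713483 0.01152244]
```

Request:
arm_command([
  [0.35, 0, 0, -0.8, 0],
  [0.35, 0, 0, -0.8, 0],
  [0.35, 0, 0, -0.8, 0],
  [0.35, 0, 0, -0.6, 0],
  [0.35, 0, 0, 0, 0],
  [1, 0, 0, 0, 0],
  [1, 0, 0, 0, 0],
  [1, 0, 0, 0, 0],
  [1, 0, 0, 0, 0],
  [1, 0, 0, 0, 0],
  [1, 0, 0, 0, 0],
  [1, 0, 0, 0, 0],
])

```text
time_s: 19.05
ee_pos: [0.5386, -0.1073, 0.0595]
eef_rot: [3.109, 0.45, 0.001]
contact_force: [-0.8, 6.1, 0.5]
finger_gap: 0.0146
gripper_force: 3.4
```

Request:
arm_command([
  [1, 0, 0, 0, 0],
  [1, 0, 0, 0, 0],
  [1, 0, 0, 0, 0],
])

```text
time_s: 19.3
ee_pos: [0.5384, -0.1067, 0.0593]
eef_rot: [-3.108, -0.45, -0.0]
contact_force: [-2.5, 4.5, 3.6]
finger_gap: 0.0137
gripper_force: 15.0
```

Request:
arm_command([
  [0.6, 0, 0, 0, 0],
  [0.6, 0, 0, 0, 0],
  [0.6, -0.12, -0.03, 0, 0],
  [0.6, 0, 0, 0, 0],
  [1, 0, 0, 0, 0],
  [1, 0, 0, 0, 0],
  [1, 0, 0, 0, 0],
  [1, 0, 0, 0, 0],
  [1, 0, 0, 0, 0],
  [1, 0, 0, 0, 0],
], force=30)

```text
time_s: 20.13
ee_pos: [0.5346, -0.1077, 0.059]
eef_rot: [-3.108, -0.45, 0.0]
contact_force: [-0.4, 2.4, 1.4]
finger_gap: 0.0134
gripper_force: 30.0
```

Request:
arm_command([
  [1, 0.2, 0.04, 0, 0],
  [1, 0.3, 0.09, 0, 0],
  [1, 0.3, 0.14, 0, 0],
  [1, 0.3, 0.19, 0, 0],
  [1, 0.28, 0.23, 0, 0],
  [1, 0, 0, 0, 0],
])

```text
time_s: 20.63
ee_pos: [0.5799, -0.0889, 0.0593]
eef_rot: [3.103, 0.452, 0.008]
contact_force: [3.5, -8.0, -4.6]
finger_gap: 0.0133
gripper_force: 30.0
```

```bash
python3 st.py
```

```text
20.6333 [ 0.5799 -0.0889  0.0593] along -0.123 lat 0.0414 yaw 106.57 [ 3.5 -8.  -4.6] [-1.32 -0.6   0.28] 0.01331589418445284
```

Request:
arm_command([
  [1, 0.22, 0.3, 0, 0],
  [1, 0.22, 0.3, 0, 0],
  [1, 0.23, 0.37, 0, 0],
  [1, 0.18, 0.4, 0, 0],
  [1, 0.12, 0.42, 0, 0],
  [1, 0.06, 0.44, 0, 0],
  [1, 0, 0.44, 0, 0],
  [1, 0, 0, 0, 0],
])

```text
time_s: 21.3
ee_pos: [0.6169, -0.006, 0.0612]
eef_rot: [3.105, 0.45, 0.035]
contact_force: [25.3, 1.8, -14.9]
finger_gap: 0.013
gripper_force: 29.9
```

```bash
python3 st.py
```

```text
21.3 [ 0.6169 -0.006   0.0612] along -0.0539 lat -0.0174 yaw 106.49 [ 25.3   1.8 -14.9] [ 0.21 -4.53  0.14] 0.01296655432651852
```

Request:
arm_command([
  [0.6, 0, 0, 0, 0],
  [0.6, 0, 0, 0, 0],
  [0.6, 0.1, 0, 0, 0],
  [0.6, 0, 0, 0, 0],
  [0.6, 0, 0, 0, 0],
], force=15)

```text
time_s: 21.72
ee_pos: [0.6102, -0.0074, 0.0589]
eef_rot: [-3.109, -0.45, 0.0]
contact_force: [0.1, -0.2, -0.7]
finger_gap: 0.0366
gripper_force: 0.0
```

```bash
python3 st.py
```

```text
21.7167 [ 0.6102 -0.0074  0.0589] along -0.0533 lat -0.0106 yaw 106.46 [ 0.1 -0.2 -0.7] [-0.02  0.    0.02] 0.036614370338163844
```

Request:
arm_command([
  [1, 0, 0, 0, 0],
  [1, 0, 0, 0, 0],
  [1, 0, 0, 0, 0],
  [1, 0, 0, 0, 0],
  [1, -0.03, 0.2, 0, 0],
  [1, -0.03, 0.2, 0, 0],
  [1, -0.05, 0.17, 0, 0],
  [1, 0, 0, 0, 0],
  [1, 0, 0, 0, 0],
])

```text
time_s: 22.47
ee_pos: [0.6069, 0.0105, 0.0592]
eef_rot: [-3.109, -0.451, -0.001]
contact_force: [2.6, 0.7, -1.3]
finger_gap: 0.0134
gripper_force: 15.0
```

```bash
python3 st.py
```

```text
22.4667 [0.6069 0.0105 0.0592] along -0.0353 lat -0.0125 yaw 106.52 [ 2.6  0.7 -1.3] [-0.   -0.48  0.07] 0.0133692488917488
```

Nearly closed. I'll press gently onto the stop.

Request:
arm_command([
  [1, -0.02, 0.06, 0, 0],
  [1, -0.02, 0.06, 0, 0],
  [1, -0.02, 0.06, 0, 0],
  [1, 0, 0, 0, 0],
])

```text
time_s: 22.8
ee_pos: [0.6064, 0.0121, 0.0594]
eef_rot: [3.103, 0.449, 0.004]
contact_force: [7.1, -12.2, -7.0]
finger_gap: 0.0136
gripper_force: 15.0
```

```bash
python3 st.py
```

```text
22.8 [0.6064 0.0121 0.0594] along -0.0336 lat -0.0125 yaw 106.48 [  7.1 -12.2  -7. ] [-1.84 -1.07  0.01] 0.013581287030838938
```

Request:
arm_command([
  [0.6, 0, 0, 0, 0],
  [0.5, 0, 0, 0, 0],
  [0.5, 0.02, -0.06, 0, 0],
  [0.5, 0, 0, 0, 0],
  [0.5, 0, 0, 0.4, 0],
  [0.5, 0, 0, 0.8, 0],
  [0.5, 0, 0, 0.8, 0],
  [0.5, 0, 0, 0.8, 0],
  [0.5, 0, 0, 0.8, 0],
  [0.5, 0, 0, 0.8, 0],
  [0.5, 0, 0, 0.4, 0],
])

```text
time_s: 23.72
ee_pos: [0.607, 0.0134, 0.2077]
eef_rot: [3.108, 0.45, 0.008]
contact_force: [0.6, 0.4, 1.0]
finger_gap: 0.0458
gripper_force: 0.0
```

Request:
arm_command([
  [0.5, -0.8, -0.3, 0, 0],
  [0.5, -0.8, -0.5, 0, 0],
  [0.5, -0.8, -0.5, 0, 0],
  [0.5, -0.8, -0.5, 0, 0],
  [0.5, -0.8, -0.5, 0, 0],
  [0.5, -0.8, -0.5, 0, 0],
  [0.5, -0.8, -0.5, 0, 0],
  [0.5, -0.4, -0.3, 0, 0],
  [0.5, 0, 0, 0, 0],
  [0.5, 0, 0, 0, 0],
])

```text
time_s: 24.55
ee_pos: [0.4255, -0.0947, 0.2033]
eef_rot: [-3.109, -0.448, -0.001]
contact_force: [0.1, 0.8, 0.3]
finger_gap: 0.0458
gripper_force: 0.0
```

```bash
python3 st.py; python3 - <<'E'
from h import *
t=cam('scene'); top=cam('top')
A=cv2.resize(t['image'][150:270,240:400],None,fx=3.75,fy=3.75,interpolation=cv2.INTER_CUBIC)[:300*2]
B=cv2.resize(t['image'][160:280,90:144+16],None,fx=2.5,fy=2.5)
C=cv2.resize(t['image'][150:260,80:180],None,fx=2,fy=2,interpolation=cv2.INTER_CUBIC)
D=cv2.resize(top['image'],None,fx=1,fy=1)[:, :]
im=np.zeros((600,800,3),np.uint8); im[:450,:600]=A; im[:220,600:800]=C; 
E2=cv2.resize(top['image'][140:260,170:330],(200,150)); im[230:380,600:]=E2
F=cv2.resize(top['image'][170:245,395:480],(170,150)); im[390:540,610:780]=F
cv2.imwrite('pics/final.png',im)
E
```

```text
24.55 [ 0.4255 -0.0947  0.2033] along -0.085 lat 0.1912 yaw 106.39 [0.1 0.8 0.3] [-0.03  0.01  0.02] 0.04582585547575005
```

View pics/final.png

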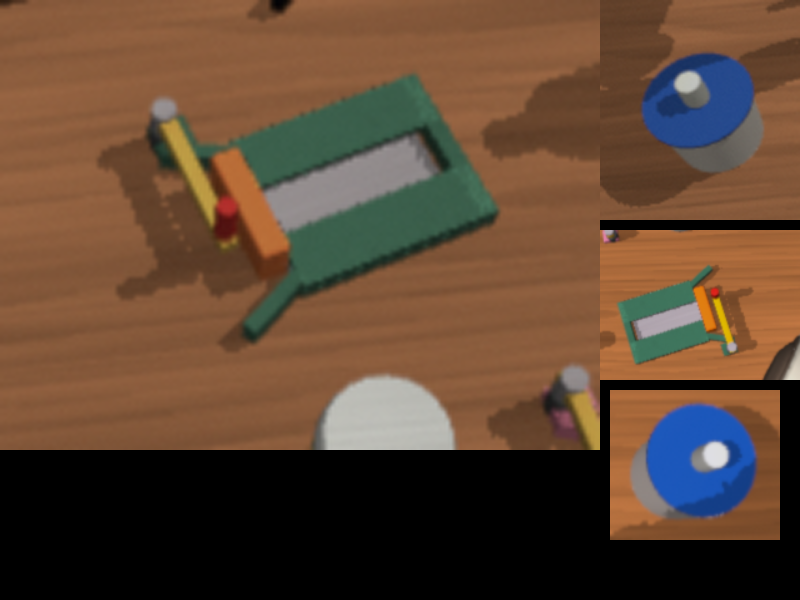

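The final picture shows the handle flush at (250,215), the catch parallel behind it, and the lid on the tub. Last numeric check of the catch angle and the lid level.

```bash
python3 - <<'E'
from h import *
from scipy.optimize import least_squares
T,S=cam('top'),cam('scene')
q=ray(S,300.4,204.3,.071)[:2]; v=q-[.516,-.0153]; print('post',q,'arm deg',np.degrees(np.arctan2(v[1],v[0])),'closed=16.4')
a=np.linspace(0,2*np.pi,360); cnt=[]
for c in(T,S):
    im=c['image'].astype(int); m=((im[:,:,0]>60)&(im[:,:,0]>2*im[:,:,2])&(im[:,:,0]>im[:,:,1]*1.3)).astype(np.uint8)
    k=max(cv2.findContours(m,cv2.RETR_EXTERNAL,cv2.CHAIN_APPROX_NONE)[0],key=cv2.contourArea); cnt.append(cv2.convexHull(k)[:,0].astype(float))
def f(p):
    n=np.array([p[3],p[4],1]);n/=np.linalg.norm(n);e=np.cross([0,1,0],n);e/=np.linalg.norm(e);g=np.cross(n,e);o=[]
    for c,k in zip((T,S),cnt):
        w=proj(c,p[:3]+.06*(np.cos(a)[:,None]*e+np.sin(a)[:,None]*g)).astype(np.float32).reshape(-1,1,2)
        o+=[cv2.pointPolygonTest(w,(float(x),float(y)),True) for x,y in k]
    return np.array(o)
r=least_squares(f,[.558,-.362,.094,0,0],loss='soft_l1',diff_step=1e-3,x_scale=[.01,.01,.01,.05,.05]);print('lid top centre',r.x[:3].round(4),'tilt',r.x[3:].round(3),'rms',np.std(r.fun))
E
```

```text
post [0.6078056  0.01260898] arm deg 16.909313192458487 closed=16.4
lid top centre [ 0.5627 -0.3617  0.0922] tilt [-0.018 -0.03 ] rms 0.32173217490645906
```

```bash
python3 -c "
from rig import bot
print(bot.finish_job())"
```

```text
the job is handed in; nothing more can be done
None
```

I handed the job in at about 25 s. The lid is seated on the tub (about 5 mm off centre, fitted tilt around 2°, within measurement noise), the scraper is fully home in the green rack, and the catch is closed against its stop.

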